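Free the sagging bolt of the desiccator guard and hold its gate ajar

TASK

The gate of the mesh guard cage around the glass desiccator is shut by a barrel bolt that sags on its one remaining screw, so that its notched end has dropped over the bent-up lip of the keeper. Take the bolt by its ball knob, lift it over the lip while drawing it back clear of the keeper, without forcing it, then pull the gate about a hand's width (100 mm) ajar against its closing spring and hold it there: finish while still holding it with the gripper. Leave the glassware and the tube rack where they stand.

Things in the scene. Friction and masses are not known exactly. Their poses are not given: they have to be found in the camera images.
- cage: guard cage of grey steel frame and wire mesh, 260 deep, 300 wide, 250 high, screwed to the bench. Origin: centre of its underside. Own -x: outward from the gate side; own -y: along the front from the gate's hinge towards the keeper; z up. With the gate shut, gate and bolt share these axes. The outer faces of gate and lock post are 130 in front of the origin.
- gate (a joint): gate angle in rad about its upright hinge, 0 shut (stop), grows as it swings outward (clockwise seen from above), up to 1.5. Spring hinges close it: 0.6 N m at 0 plus 1.0 N m per rad. 250 wide from hinge axis to the free edge of the lock stile, 226 high, 12 thick: 100 mm ajar at the stile is 0.40 rad. It cannot open while the bolt is in the keeper.
- hinge (a point): point on the gate's upright hinge axis, in the plane of the gate's outer face, 205 above the bench
- stile_top (a point): top of the free edge of the gate's lock stile, on the outer face, 238 above the bench; moves with the gate
- barrel (a joint): lift in rad of barrel and bolt about the rear screw that still holds it (axis square to the gate, 93 from the hinge along the gate, 205 up): 0 hanging (0.045 nose-down), up to 0.10. Weighs about 3 N at the knob, falls back when let go. From 0.032 on, the bolt's end passes over the lip: with the bolt shot the knob is then lifted 3.5 mm; 8 mm is comfortable, 11 mm the stop.
- bolt (a joint): draw of the bolt rod in m along its barrel: near 0 shot, with 4 mm of play either way (the lip stands in the notch); positive as it is drawn towards the hinge; from 0.038 on clear of the keeper; stop at 0.050. About 1.2 N friction; stays where it is left.
- knob (a point): centre of the bolt's black ball knob, 24 in diameter, on an 8 thick stem straight out from the rod; 50 outward of the gate's face, about 200 above the bench and 38 below the gate's top; along the gate 203 from the hinge when shot, 153 when drawn. 60 free on both sides along the gate and below; straps reach 26 out from the gate's face, the keeper 31. Pinch from above, fingers closing along the gate.
- bolt_tip (a point): end of the bolt rod, 14 in diameter, 101 beyond the knob; a notch 12 long and 6 deep is worn into its underside, beginning 30 behind the tip
- lip (a point): middle of the upper edge of the keeper's lip, under the bolt; the lip is 4 thick along the bolt and stands 5.5 up into the notch while the bolt hangs
- keeper: keeper: strap staple of 4 thick steel on the lock post that the bolt passes through, 14 wide, inside 37 high; the gate-side edge of its lower leg is bent up into the lip. Origin: on the face of the lock post behind the lip, 205 above the bench, axes as the cage's
- desiccator: glass desiccator, 176 wide, 214 high, 2.2 kg, in the cage; origin at the centre of its foot
- stain_bottle: amber glass bottle, 60 wide, 150 high, on the bench in front of the gate; origin at the centre of its foot
- beaker: glass beaker, 72 wide, 95 high; origin at the centre of its foot
- tube_rack: white tube rack, 70 by 190, 112 high with its tubes; origin at the centre of its underside

How it is judged:
On the way:
1. the bolt is drawn back clear of the keeper (value of joint bolt above 0.035 m), for 0.1 s.
At the end, for the whole second after the job is handed in: The gate stands still at 0.27 to 0.62 rad (about 70 to 150 mm ajar at the stile), and the gripper's fingers are still holding it, by the knob or any part of the gate, with more than 1 N (value of joint gate between 0.27 and 0.62 rad and velocity of joint gate between -0.08 and 0.08 rad/s and contact force between the fingers and gate above 1 N); the arm keeps its last pose, push and grip.
It fails at once if the bolt is forced: it bears on the keeper with more than 35 N (contact force between bolt and keeper above 35 N).
It fails at once if the desiccator, bottle, beaker or tube rack is moved by more than 30 mm or tipped (distance of any of desiccator, stain_bottle, beaker, tube_rack from where it was at the start of the episode above 0.03 m or angle between any of desiccator, stain_bottle, beaker, tube_rack's own z axis and vertical above 0.3 rad).
It also fails if it takes over 38 s, if anything falls off the work surface, if the arm or the gripper's body presses on something with over 40 N, if the wrist force passes 120 N, or if a joint passes its speed limit or range.

ROBOT

A 6-joint arm with a two-finger parallel gripper is mounted at the origin on the work surface. World frame = base frame: x ahead of the robot, y to its left, z up, the work surface at z = 0. Lengths are in m, angles in rad, forces in N, time in s.
With the tool pointing down it reaches from about 0.25 to 0.725 m from the base axis. Payload 4 kg.
Tool frame: the origin (TCP) lies on the centre line of the jaws, within the pads' length; the fingertips stand 11 mm ahead of it and the grasp point (between the pads) lies 8 mm behind it; z points along the fingers, x is the direction in which the jaws open and shut, and the axes are right-handed (so a half turn about z gives the same grasp; the last joint's range is limited). The gripper opens to 85 mm and grips with 20 to 120 N. Pads are 22 mm wide; open, the fingers measure 114 mm over their backs; the gripper's body (76 mm by 85 mm) begins 54 mm behind the grasp point. The pads swing forward as they close: fully open they stand 13 mm farther back than shut.
Start: joints at [-1.165, 0.241, 0.005, 1.335, 0, 1.571], TCP at [0.197, -0.459, 0.242] pointing down, gripper open.
Joint ranges: [-2.72, 2.72], [-1.05, 1.87], [-1.09, 1.28], [-1.99, 2.15], [-1.42, 1.44], [-3.14, 3.14]. Speed limits (rad/s): [2.79, 2.79, 3.14, 3.14, 3.14, 3.14].

INTERFACE

Orientations are given as a unit quaternion [x, y, z, w].
In Python, from workcell import bot, viewer, order gives the robot as it stands. The module is installed in compiled form; this text tells all that it offers.
- The arm moves only by the tool send_rows, never from a script. Its argument "increments" is a list that holds one entry, the list of rows, each a list of 4 numbers: the shift along the tool's x, y, z in m, then the turn about the tool's z in degrees. A call has exactly 8 rows; each row shifts and turns the pose as measured when the row begins, along the tool's axes as they then stand; what a row does not reach is not made up. A row lasts 1/10 s, in which the tool goes at most 50 mm and 8.59 degrees, less where a joint would pass 70% of its speed; a pose out of reach is approached as far as the arm can. A call is refused whole if a number of a shift passes 0.05 or a number of a turn 8.59, either way. A call with a gripper value outside its range is refused whole. "hand" is the closure, from -1 (fully open) to 1 (shut), so that 0 is half open, set as the call begins (left out, the last holds). The fingers move at their own pace and stop on an object; the grip force is fixed at half the most. Time passes only in rows, so rows that do not move let the fingers close, or fill a call up. It gives the time, the measured TCP pose, the force and the opening at its end, in the units of the state.
- bot.get_obs(): the state, without advancing time (a new reading comes with each control period).
- viewer.camera(name): name is "scene" or "top" or "wrist"; returns a dict with "image" (384x512x3 uint8, red, green, blue), "range_z" (384x512 float32, m along the optical axis (not along the pixel's ray), 0 where there is no reading), "camera_matrix" (3x3 intrinsics, pixels), "eye" and "rotation" of the camera in the world. Camera axes: x right, y down, z forward; pixel columns grow to the right and rows downward; lengths in m; the calibration is good to about 2 mm. A picture is of the moment at which its call begins.
- order.job_done(): hands the job in, once; it reports no verdict.
The state is a dict: "clock": time; "joint_pos": joint angles; "joint_vel": joint speeds; "tau": joint torques, N m; "eef_pos": TCP position; "tool_rot": TCP orientation; "ft_force": force on the tool from outside, world axes, zero at the start; "ft_torque": the same for the moment, N m; "grip_width": finger opening in m.
Only numpy, scipy, OpenCV 4.12 (cv2) and the standard library are available. Lean on these libraries where they do the work, as an engineer would, in place of code of your own. Each camera call takes 0.05 s, during which the arm holds its last target.

## Working session

There is one attempt and no reset: what is moved stays moved. The work goes in short steps, Python scripts to look and compute and a tool call to move; the robot and the scene stay as the last step left them, time stands still between calls to the robot, and variables do not carry over. Pictures are saved under pics/ and viewed, and the job is handed in when it is done.

Besides the shell and the picture viewer there is one more tool, called after "Emit:" as name([rows], argument=value, ...), one row to a line, values as JSON. send_rows: Moves the arm, as the interface text tells. Its arguments: {"type":"object","properties":{"increments":{"type":"array","items":{"type":"array","items":{"type":"array","items":{"type":"number"}}}},"hand":{"type":"number"}},"required":["increments"]}

```bash
mkdir -p pics
cat > h.py <<'E'
from workcell import bot, viewer, order
import numpy as np, cv2
def snap(n,fn):
    c=viewer.camera(n); cv2.imwrite('pics/'+fn,c['image'][:,:,::-1]); 
    np.savez('pics/'+fn[:-4]+'.npz',**c); return c
def pt(c,u,v,d=None):
    K=np.array(c['camera_matrix']); d=c['range_z'][int(v),int(u)] if d is None else d
    p=np.linalg.inv(K)@[u,v,1]*d
    return np.array(c['rotation'])@p+np.array(c['eye'])
E
python3 - <<'E'
from h import *
o=bot.get_obs(); print({k:np.round(v,3) for k,v in o.items()})
for n in ('scene','top','wrist'):
    c=snap(n,n+'0.png'); print(n,np.round(c['eye'],3),np.round(c['rotation'],3).tolist(),np.round(c['camera_matrix'],1).tolist())
E
```

```text
{'clock': np.float64(0.0), 'joint_pos': array([-1.165,  0.241,  0.004,  1.335, -0.   ,  1.571]), 'joint_vel': array([-0.   ,  0.001,  0.001, -0.001, -0.   , -0.001]), 'tau': array([-1.0000e-03, -3.7232e+01,  2.5241e+01,  1.7000e-02,  0.0000e+00,
        0.0000e+00]), 'eef_pos': array([ 0.197, -0.459,  0.241]), 'tool_rot': array([ 0.835, -0.55 , -0.001, -0.001]), 'ft_force': array([0.023, 0.119, 0.427]), 'ft_torque': array([ 0.015, -0.017, -0.047]), 'grip_width': np.float64(0.085)}
scene [ 1.038 -0.167  0.965] [0.838, 0.464, -0.142, -0.249] [[389.3, 0.0, 254.3], [0.0, 389.3, 183.4], [0.0, 0.0, 1.0]]
top [0.447 0.094 1.432] [-0.701, 0.71, -0.043, 0.047] [[456.0, 0.0, 265.6], [0.0, 456.0, 187.3], [0.0, 0.0, 1.0]]
wrist [ 0.259 -0.434  0.373] [0.828, -0.545, -0.073, 0.109] [[318.5, 0.0, 256.7], [0.0, 318.5, 194.6], [0.0, 0.0, 1.0]]
```

View pics/scene0.png

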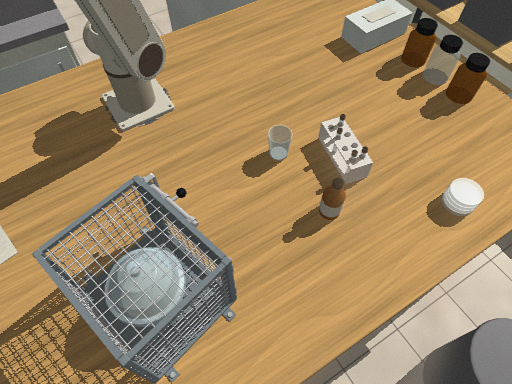

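View pics/top0.png

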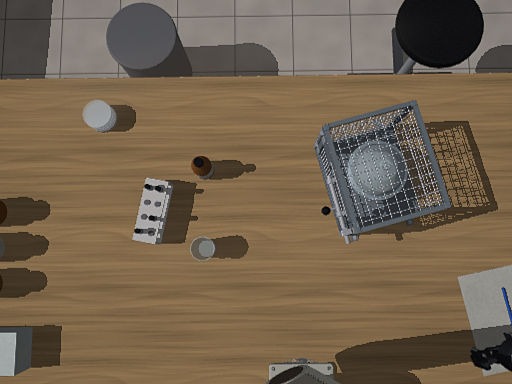

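View pics/wrist0.png

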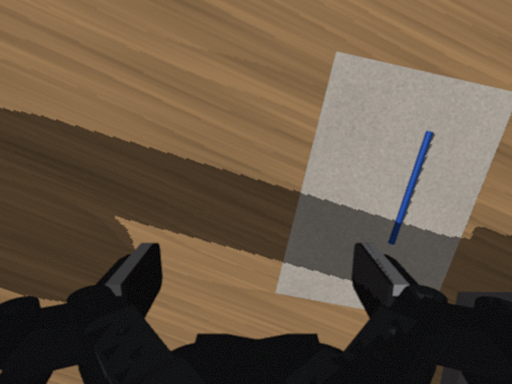

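```bash
cat > h.py <<'E'
from workcell import bot, viewer, order
import numpy as np, cv2
from scipy.spatial.transform import Rotation as R
def snap(n,fn):
    c=viewer.camera(n); cv2.imwrite('pics/'+fn,c['image'][:,:,::-1]); 
    np.savez('pics/'+fn[:-4]+'.npz',**c); return c
def ray(c,u,v):
    d=R.from_quat(c['rotation']).apply(np.linalg.inv(c['camera_matrix'])@[u,v,1]); return np.array(c['eye']),d
def plane(c,u,v,z):
    e,d=ray(c,u,v); return e+d*(z-e[2])/d[2]
def pt(c,u,v):
    e,d=ray(c,u,v); return e+d*c['range_z'][int(v),int(u)]
def black(c,z=0.2,box=None):
    im=c['image'].astype(int); m=(im.max(2)<40).astype(np.uint8); 
    if box: 
        k=np.zeros_like(m); k[box[1]:box[3],box[0]:box[2]]=1; m*=k
    n,l,s,ce=cv2.connectedComponentsWithStats(m); 
    i=1+np.argmax(s[1:,4]); return ce[i],s[i]
E
python3 - <<'E'
from h import *
t=dict(np.load('pics/top0.npz')); s=dict(np.load('pics/scene0.npz'))
ct,st=black(t,box=(310,195,340,225)); cs,ss=black(s,box=(165,180,195,205))
print(ct,st,cs,ss); 
A=plane(t,*ct,.2);B=plane(s,*cs,.2);print(A,B, pt(t,*ct),pt(s,*cs))
e1,d1=ray(t,*ct);e2,d2=ray(s,*cs)
M=np.c_[d1,-d2];x=np.linalg.lstsq(M,e2-e1,rcond=None)[0];print(e1+d1*x[0],e2+d2*x[1])
# cage corners: roof points from depth
im=t['range_z']; 
P=np.array([[*pt(t,u,v)] for v in range(85,250) for u in range(300,470)])
T=P[(P[:,2]>.24)&(P[:,2]<.27)]
r=cv2.minAreaRect((T[:,:2]).astype(np.float32)); print(len(T),np.median(T[:,2]),r,cv2.boxPoints(r))
for n,c,b in (('t',t,(290,80,470,260)),('s',s,(20,150,260,384))):
    x=c['image'][b[1]:b[3],b[0]:b[2],::-1]; f=4 if n=='t' else 3; x=cv2.resize(x,None,fx=f if n=='t' else 2.5,fy=f-1 if n=='t' else 2.5,interpolation=cv2.INTER_CUBIC); cv2.imwrite('pics/crop_%s.png'%n,x)
E
```

```text
[325.56862745 210.31372549] [322 207   8   8  51] [180.70967742 192.33870968] [177 188   9  10  62]
[ 0.53968901 -0.06302151  0.2       ] [ 0.5380163  -0.06284356  0.2       ] [ 0.53906918 -0.06197666  0.2082186 ] [ 0.5467153  -0.0646559   0.21331776]
[ 0.53953237 -0.06275746  0.20207695] [ 0.53939733 -0.06313128  0.20211428]
3730 0.24865812749987515 ((0.651922345161438, -0.21788500249385834), (0.3022429943084717, 0.2639426589012146), 14.607259750366211) [[ 0.4724034  -0.12829098]
 [ 0.5389676  -0.38370228]
 [ 0.8314413  -0.30747902]
 [ 0.7648771  -0.05206773]]
```

View pics/crop_t.png

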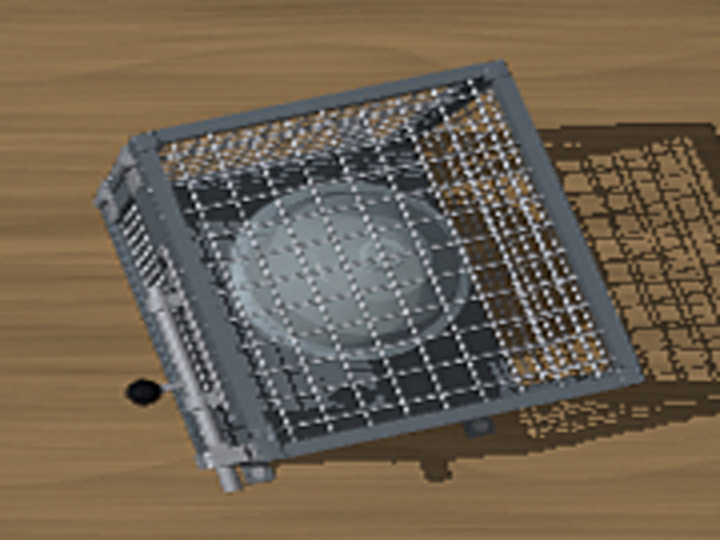

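View pics/crop_s.png

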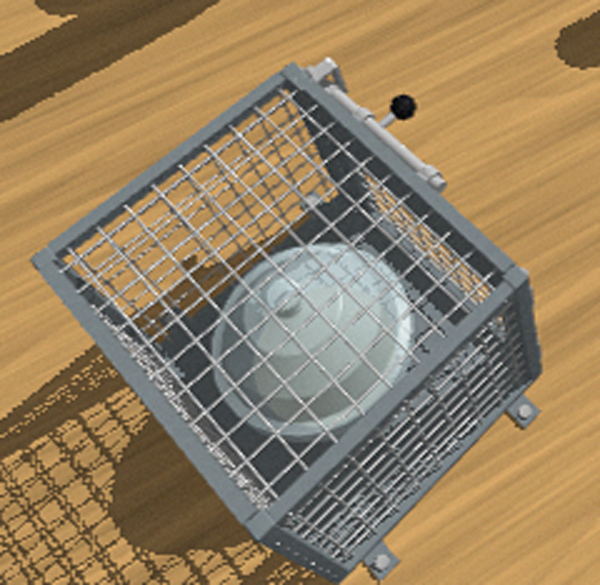

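```bash
cat >> h.py <<'E'
def yaw(q): 
    x=R.from_quat(q).apply([1,0,0]); return np.degrees(np.arctan2(x[1],x[0]))
def plan(tgt,yt,n=8,o=None):
    """rows to reach tgt pos and world yaw yt in n equal steps; tool pointing down"""
    o=o or bot.get_obs(); p=np.array(o['eef_pos']); y=yaw(o['tool_rot']); dy=(yt-y+180)%360-180; rows=[]
    d=(np.array(tgt)-p)/n
    for i in range(n):
        a=np.radians(y+dy*i/n); X=np.array([np.cos(a),np.sin(a),0]);Y=np.array([np.sin(a),-np.cos(a),0])
        rows.append([round(float(v),4) for v in (d@X,d@Y,-d[2])]+[round(-dy/n,2)])
    print('p',p.round(4),'yaw',round(y,2),'d',d.round(4)*n); print(rows)
E
python3 - <<'E'
from h import *
o=bot.get_obs(); print(R.from_quat(o['tool_rot']).as_matrix().round(3))
plan([.197,-.459,.34],yaw(o['tool_rot']),4); plan([.5395,-.063,.30],14.6,16)
E
```

```text
[[ 0.395 -0.919 -0.001]
 [-0.919 -0.395  0.001]
 [-0.002  0.    -1.   ]]
p [ 0.1972 -0.459   0.2416] yaw -66.75 d [-0.     -0.      0.0984]
[[-0.0, 0.0, -0.0246, np.float64(-0.0)], [-0.0, 0.0, -0.0246, np.float64(-0.0)], [-0.0, 0.0, -0.0246, np.float64(-0.0)], [-0.0, 0.0, -0.0246, np.float64(-0.0)]]
p [ 0.1972 -0.459   0.2416] yaw -66.75 d [0.3424 0.3952 0.0576]
[[-0.0143, -0.0294, -0.0036, np.float64(-5.08)], [-0.0116, -0.0306, -0.0036, np.float64(-5.08)], [-0.0089, -0.0315, -0.0036, np.float64(-5.08)], [-0.006, -0.0321, -0.0036, np.float64(-5.08)], [-0.0032, -0.0326, -0.0036, np.float64(-5.08)], [-0.0003, -0.0327, -0.0036, np.float64(-5.08)], [0.0026, -0.0326, -0.0036, np.float64(-5.08)], [0.0055, -0.0322, -0.0036, np.float64(-5.08)], [0.0083, -0.0316, -0.0036, np.float64(-5.08)], [0.0111, -0.0308, -0.0036, np.float64(-5.08)], [0.0138, -0.0297, -0.0036, np.float64(-5.08)], [0.0164, -0.0283, -0.0036, np.float64(-5.08)], [0.0188, -0.0268, -0.0036, np.float64(-5.08)], [0.0211, -0.025, -0.0036, np.float64(-5.08)], [0.0232, -0.023, -0.0036, np.float64(-5.08)], [0.0252, -0.0209, -0.0036, np.float64(-5.08)]]
```

Emit:
send_rows([
  [[0,0,-0.03,0],[0,0,-0.03,0],[-0.01,-0.02,-0.03,-4],[-0.014,-0.029,-0.01,-5],[-0.012,-0.031,0,-5],[-0.009,-0.032,0,-5],[-0.006,-0.032,0,-5],[-0.003,-0.033,0,-5]],
])

```text
clock: 0.95
eef_pos: [0.3108, -0.307, 0.3424]
tool_rot: [0.948, -0.319, -0.003, -0.004]
ft_force: [0.6, 0.7, -0.6]
grip_width: 0.0855
```

Run:
```python
from h import *
plan([.5395,-.063,.31],14.6,10)
```

```text
p [ 0.3108 -0.307   0.3424] yaw -37.15 d [ 0.229  0.244 -0.032]
[[0.0035, -0.0333, 0.0032, np.float64(-5.17)], [0.0065, -0.0328, 0.0032, np.float64(-5.17)], [0.0094, -0.0321, 0.0032, np.float64(-5.17)], [0.0123, -0.0311, 0.0032, np.float64(-5.17)], [0.015, -0.0299, 0.0032, np.float64(-5.17)], [0.0177, -0.0284, 0.0032, np.float64(-5.17)], [0.0201, -0.0267, 0.0032, np.float64(-5.17)], [0.0225, -0.0248, 0.0032, np.float64(-5.17)], [0.0246, -0.0226, 0.0032, np.float64(-5.17)], [0.0266, -0.0203, 0.0032, np.float64(-5.17)]]
```

Emit:
send_rows([
  [[0.003,-0.035,0.003,-5.5],[0.006,-0.035,0.003,-5.5],[0.009,-0.034,0.003,-5.5],[0.012,-0.033,0.003,-5.5],[0.015,-0.032,0.003,-5.5],[0.018,-0.03,0.003,-5.5],[0.02,-0.027,0.003,-5.5],[0.0225,-0.025,0.003,-5]],
])

```text
clock: 1.75
eef_pos: [0.4951, -0.0835, 0.3175]
tool_rot: [0.997, 0.071, -0.002, -0.005]
ft_force: [0.0, -0.8, 0.1]
grip_width: 0.0852
```

Run:
```python
from h import *
plan([.5395,-.063,.31],14.6,4)
```

```text
p [ 0.4951 -0.0835  0.3175] yaw 8.19 d [ 0.0444  0.0204 -0.0076]
[[0.0117, -0.0035, 0.0019, np.float64(-1.6)], [0.0118, -0.0032, 0.0019, np.float64(-1.6)], [0.0119, -0.0028, 0.0019, np.float64(-1.6)], [0.012, -0.0025, 0.0019, np.float64(-1.6)]]
```

Emit:
send_rows([
  [[0.012,-0.0035,0.002,-1.6],[0.012,-0.003,0.002,-1.6],[0.012,-0.003,0.002,-1.6],[0.01,-0.0025,0.002,-1.6],[0,0,0,0],[0,0,0,0],[0,0,0,0],[0,0,0,0]],
])

```text
clock: 2.55
eef_pos: [0.5406, -0.0621, 0.3068]
tool_rot: [0.991, 0.131, -0.004, -0.005]
ft_force: [-0.5, 0.6, 0.3]
grip_width: 0.0854
```

Run:
```python
from h import *
plan([.5395,-.063,.31],14.6,4)
c=snap('wrist','w1.png'); print(c['eye'],R.from_quat(c['rotation']).as_matrix().round(3))
```

```text
p [ 0.5406 -0.0621  0.3068] yaw 15.01 d [-0.0012 -0.0008  0.0032]
[[-0.0003, 0.0002, -0.0008, np.float64(0.1)], [-0.0003, 0.0002, -0.0008, np.float64(0.1)], [-0.0003, 0.0002, -0.0008, np.float64(0.1)], [-0.0003, 0.0002, -0.0008, np.float64(0.1)]]
[ 0.52593307 -0.00081515  0.43856348] [[ 0.966  0.253  0.059]
 [ 0.26  -0.934 -0.244]
 [-0.007  0.251 -0.968]]
```

View pics/w1.png

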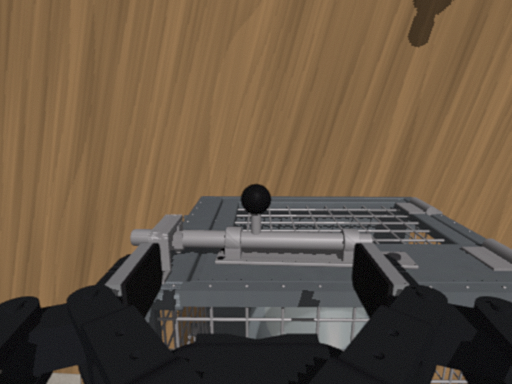

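Knob shows at about (256,199) between the open fingers, bolt and cage edges run level in the picture, so the yaw fits. Now I'll fix the knob's position from three views.

Run:
```python
from h import *
w=dict(np.load('pics/w1.npz')); t=dict(np.load('pics/top0.npz')); s=dict(np.load('pics/scene0.npz'))
im=w['image'].astype(int); m=(im.max(2)<50).astype(np.uint8); m[:150]=0;m[232:]=0;m[:,:225]=0;m[:,290:]=0
cn=max(cv2.findContours(m,0,1)[0],key=cv2.contourArea); print(cv2.minEnclosingCircle(cn),cv2.contourArea(cn))
(u,v),r=cv2.minEnclosingCircle(cn)
print('plane .2',plane(w,u,v,.2))
A=[];b=[]
for c,p in ((w,(u,v)),(t,black(t,box=(310,195,340,225))[0]),(s,black(s,box=(165,180,195,205))[0])):
    e,d=ray(c,*p); d/=np.linalg.norm(d); M=(np.eye(3)-np.outer(d,d)); 
    k=3 if c is w else 1
    A.append(k*M); b.append(k*M@e)
P=np.linalg.lstsq(np.vstack(A),np.hstack(b),rcond=None)[0]; print(P)
# bolt rod line direction, front frame line
for q in ((190,240),(330,241)): print('rod',plane(w,*q,.205))
for q in ((200,304),(330,303)): print('edge',pt(w,*q))
for q in ((215,290),(320,290)): print(pt(w,*q))
```

```text
((252.0, 201.5576934814453), 18.866111755371094) 673.5
plane .2 [ 0.53842002 -0.06734699  0.2       ]
[ 0.53848228 -0.06545611  0.20460769]
rod [ 0.49906231 -0.10914914  0.205     ]
rod [ 0.60560305 -0.08105782  0.205     ]
edge [ 0.520374   -0.13190865  0.24973924]
edge [ 0.60433093 -0.10800119  0.24995781]
[ 0.52772733 -0.11948614  0.2488926 ]
[ 0.59532221 -0.10111755  0.24873636]
```

Run:
```python
from h import *
w=dict(np.load('pics/w1.npz'));
im=w['image']; g=im.max(2); 
for v in (190,195,199,203,207): 
    x=np.where(g[v,225:290]<60)[0]+225; print(v,x.min(),x.max())
for u in (246,252,256,260,265):
    x=np.where(g[160:222,u]<60)[0]+160; print(u,x.min(),x.max())
for q in ((256,199),(256,198)):
  for z in (.2,.204): print(plane(w,*q,z))
```

```text
190 244 267
195 242 269
199 241 270
203 242 270
207 243 268
246 188 219
252 185 214
256 184 214
260 185 213
265 188 213
[ 0.54089038 -0.06453933  0.2       ]
[ 0.54063959 -0.06347087  0.204     ]
[ 0.54068184 -0.0637622   0.2       ]
[ 0.54043455 -0.06270677  0.204     ]
```

Emit:
send_rows([
  [[0,0.0005,0.015,0],[0,0.0005,0.015,0],[0,0.0005,0.015,0],[0,0,0.015,0],[0,0,0.015,0],[0,0,0.015,0],[0,0,0.01,0],[0,0,0,0]],
])

```text
clock: 3.4
eef_pos: [0.5394, -0.065, 0.2073]
tool_rot: [0.992, 0.129, -0.001, -0.004]
ft_force: [0.2, -1.0, 0.7]
grip_width: 0.0855
```

Run:
```python
from h import *
plan([.5404,-.0637,.193],14.7,4)
c=snap('wrist','w2.png')
```

```text
p [ 0.5394 -0.065   0.2073] yaw 14.77 d [ 0.0012  0.0012 -0.0144]
[[0.0003, -0.0002, 0.0036, np.float64(0.02)], [0.0003, -0.0002, 0.0036, np.float64(0.02)], [0.0003, -0.0002, 0.0036, np.float64(0.02)], [0.0003, -0.0002, 0.0036, np.float64(0.02)]]
```

View pics/w2.png

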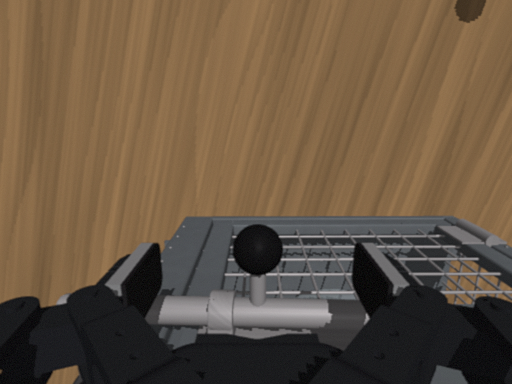

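The knob sits centred between the pads, at (258,249) with the pad faces at columns 160 and 353. Down the remaining 14 mm, then partly close to check the alignment.

Emit:
send_rows([
  [[0.0005,0,0.005,0],[0.0005,0,0.005,0],[0,0,0.003,0],[0,0,0.001,0],[0,0,0,0],[0,0,0,0],[0,0,0,0],[0,0,0,0]],
], hand=0.1)

```text
clock: 4.25
eef_pos: [0.5427, -0.0649, 0.1962]
tool_rot: [0.992, 0.129, 0.003, -0.003]
ft_force: [-0.3, 0.2, 0.1]
grip_width: 0.0383
```

Run:
```python
from h import *
plan([.5404,-.0637,.193],14.7,4)
c=snap('wrist','w3.png')
```

```text
p [ 0.5427 -0.0649  0.1962] yaw 14.77 d [-0.0024  0.0012 -0.0032]
[[-0.0005, -0.0004, 0.0008, np.float64(0.02)], [-0.0005, -0.0004, 0.0008, np.float64(0.02)], [-0.0005, -0.0004, 0.0008, np.float64(0.02)], [-0.0005, -0.0004, 0.0008, np.float64(0.02)]]
```

View pics/w3.png

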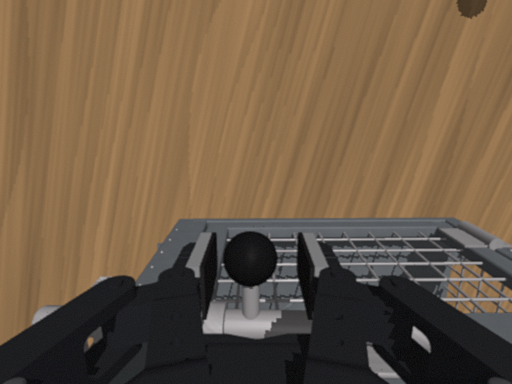

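Pad faces at about 217 and 299 put the middle at 258, and the knob is at 250: about 3 mm off. I'll correct that before closing.

Emit:
send_rows([
  [[-0.001,-0.0005,0.001,0],[-0.001,-0.0005,0.001,0],[-0.0005,0,0,0],[0,0,0,0],[0,0,0,0],[0,0,0,0],[0,0,0,0],[0,0,0,0]],
])

```text
clock: 5.1
eef_pos: [0.5398, -0.0645, 0.1942]
tool_rot: [0.992, 0.129, 0.003, -0.003]
ft_force: [1.9, 0.3, -0.2]
grip_width: 0.0385
```

Run:
```python
from h import *
plan([.5404,-.0637,.193],14.7,4)
c=snap('wrist','w4.png')
x=c['image'][200:340,150:360,::-1]; cv2.imwrite('pics/w4c.png',cv2.resize(x,None,fx=3.5,fy=3.5))
```

```text
p [ 0.5398 -0.0645  0.1942] yaw 14.77 d [ 0.0004  0.0008 -0.0012]
[[0.0002, -0.0002, 0.0003, np.float64(0.02)], [0.0002, -0.0002, 0.0003, np.float64(0.02)], [0.0002, -0.0002, 0.0003, np.float64(0.02)], [0.0002, -0.0002, 0.0003, np.float64(0.02)]]
```

View pics/w4c.png

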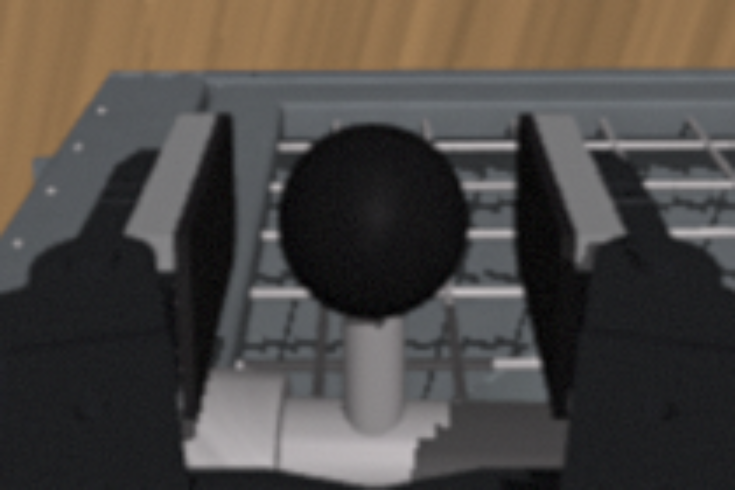

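Emit:
send_rows([
  [[0,0,0,0],[0,0,0,0],[0,0,0,0],[0,0,0,0],[0,0,0,0],[0,0,0,0],[0,0,0,0],[0,0,0,0]],
], hand=1)

```text
clock: 5.95
eef_pos: [0.5399, -0.0646, 0.1945]
tool_rot: [0.992, 0.129, 0.003, -0.003]
ft_force: [-0.5, -0.3, 0.7]
grip_width: 0.0209
```

Run:
```python
from h import *
plan([.5404,-.0637,.193],14.7,4)
o=bot.get_obs();print(o['ft_force'],o['ft_torque'],o['grip_width'])
c=snap('wrist','w5.png')
```

```text
p [ 0.5399 -0.0646  0.1945] yaw 14.77 d [ 0.0004  0.0008 -0.0016]
[[0.0002, -0.0002, 0.0004, np.float64(0.02)], [0.0002, -0.0002, 0.0004, np.float64(0.02)], [0.0002, -0.0002, 0.0004, np.float64(0.02)], [0.0002, -0.0002, 0.0004, np.float64(0.02)]]
[-0.50443161 -0.30340121  0.65582185] [-0.01742713  0.07489549 -0.05780294] 0.020851009289133617
```

View pics/w5.png

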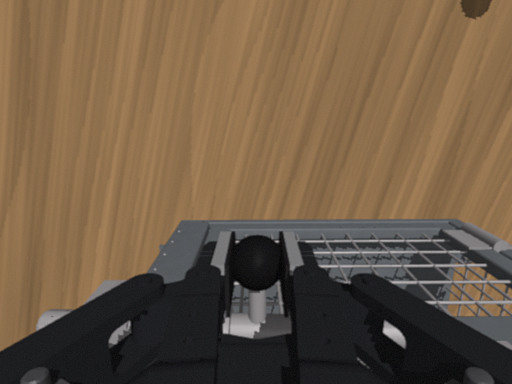

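Grip width reads 20.9 mm, so the knob is held. Next I lift it 8 mm in small steps.

Emit:
send_rows([
  [[0,0,-0.002,0],[0,0,-0.002,0],[0,0,-0.002,0],[0,0,-0.002,0],[0,0,0,0],[0,0,0,0],[0,0,0,0],[0,0,0,0]],
])

```text
clock: 6.8
eef_pos: [0.5372, -0.0652, 0.1978]
tool_rot: [0.992, 0.128, -0.002, -0.003]
ft_force: [0.1, -0.5, -6.4]
grip_width: 0.021
```

Run:
```python
from h import *
plan([.5404,-.0637,.2025],14.7,4)
o=bot.get_obs();print(o['ft_force'],o['ft_torque'],o['grip_width'])
c=snap('wrist','w6.png')
```

```text
p [ 0.5372 -0.0652  0.1978] yaw 14.74 d [0.0032 0.0016 0.0048]
[[0.0009, -0.0002, -0.0012, np.float64(0.01)], [0.0009, -0.0002, -0.0012, np.float64(0.01)], [0.0009, -0.0002, -0.0012, np.float64(0.01)], [0.0009, -0.0002, -0.0012, np.float64(0.01)]]
[ 0.08681006 -0.49323577 -6.43591997] [-0.26266052 -0.01989649  0.00168069] 0.020996322089537882
```

View pics/w6.png

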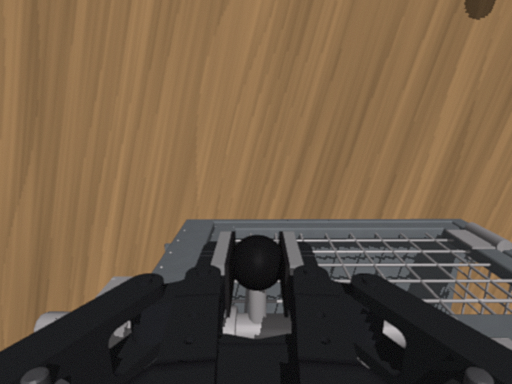

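Emit:
send_rows([
  [[0.0005,0,-0.003,0],[0.001,0,-0.002,0],[0.001,0,-0.002,0],[0,0,0,0],[0,0,0,0],[0,0,0,0],[0,0,0,0],[0,0,0,0]],
])

```text
clock: 7.65
eef_pos: [0.5367, -0.0652, 0.2019]
tool_rot: [0.992, 0.128, -0.007, -0.003]
ft_force: [2.0, -1.0, -9.4]
grip_width: 0.0205
```

Run:
```python
from h import *
plan([.5404,-.0637,.2025],14.7,4)
o=bot.get_obs();print(o['ft_force'],o['ft_torque'],o['grip_width'])
```

```text
p [ 0.5367 -0.0652  0.2019] yaw 14.71 d [0.0036 0.0016 0.0004]
[[0.001, -0.0001, -0.0001, np.float64(0.0)], [0.001, -0.0001, -0.0001, np.float64(0.0)], [0.001, -0.0001, -0.0001, np.float64(0.0)], [0.001, -0.0001, -0.0001, np.float64(0.0)]]
[ 2.0114237  -0.97502896 -9.42318544] [-0.51757555  0.43498838  0.01433943] 0.02047408578759844
```

Run:
```python
from h import *
o=bot.get_obs();print(o['ft_force'],o['ft_torque'],R.from_quat(o['tool_rot']).as_matrix().round(3))
c=snap('wrist','w7.png'); x=c['image'][200:350,150:360,::-1]; a=cv2.resize(x,None,fx=3,fy=3)
c=snap('scene','s7.png'); x=c['image'][150:240,130:230,::-1]; b=cv2.resize(x,None,fx=5,fy=5); 
cv2.imwrite('pics/c7.png',a); cv2.imwrite('pics/c7b.png',b)
```

```text
[ 2.0114237  -0.97502896 -9.42318544] [-0.51757555  0.43498838  0.01433943] [[ 0.967  0.254 -0.015]
 [ 0.254 -0.967  0.004]
 [-0.014 -0.008 -1.   ]]
```

View pics/c7.png

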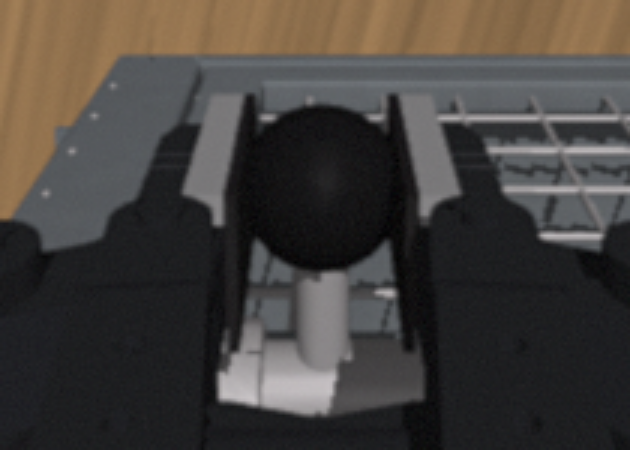

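View pics/c7b.png

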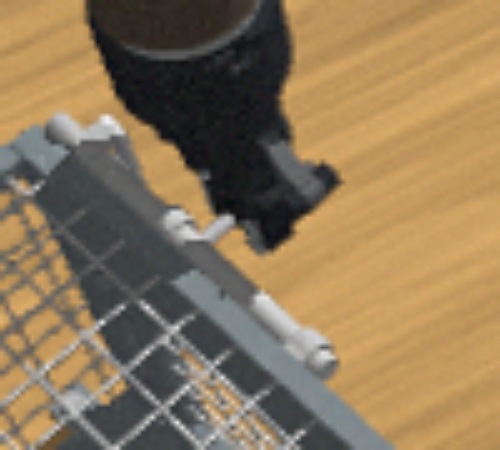

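The knob has stayed in the same place in the pads (258,262), so it rose with the gripper by about 7 mm. Next, a slow draw with the force watched.

Emit:
send_rows([
  [[0.001,0,-0.001,0],[0.001,0,-0.0005,0],[0.0015,0,0,0],[0.0015,0,0,0],[0.0015,0,0,0],[0.0015,0,0,0],[0.0015,0,0,0],[0.0015,0,0,0]],
])

```text
clock: 8.55
eef_pos: [0.5455, -0.0628, 0.2023]
tool_rot: [0.992, 0.128, -0.01, -0.003]
ft_force: [-0.1, -1.7, -9.6]
grip_width: 0.0208
```

Run:
```python
from h import *
plan([.5404,-.0637,.2025],14.7,4)
o=bot.get_obs();print(o['ft_force'],o['ft_torque'],o['grip_width'],R.from_quat(o['tool_rot']).as_matrix().round(3)[:,2])
```

```text
p [ 0.5455 -0.0628  0.2023] yaw 14.67 d [-0.0052 -0.0008  0.    ]
[[-0.0013, -0.0001, -0.0, np.float64(-0.01)], [-0.0013, -0.0001, -0.0, np.float64(-0.01)], [-0.0013, -0.0001, -0.0, np.float64(-0.01)], [-0.0013, -0.0001, -0.0, np.float64(-0.01)]]
[-0.05198636 -1.73233497 -9.62474292] [-0.62095732  0.73457776 -0.0154965 ] 0.020835860113430027 [-0.021  0.003 -1.   ]
```

No resistance along x, so the notch has cleared the lip. I'll continue the draw.

Emit:
send_rows([
  [[0.003,0,0,0],[0.003,0,0,0],[0.003,0,0,0],[0.003,0,0,0],[0.003,0,0,0],[0.003,0,0,0],[0.003,0,0,0],[0.003,0,0,0]],
])

```text
clock: 9.35
eef_pos: [0.5708, -0.056, 0.2011]
tool_rot: [0.992, 0.128, -0.011, -0.003]
ft_force: [-0.7, -2.5, -11.0]
grip_width: 0.0207
```

Run:
```python
from h import *
plan([.5404,-.0637,.2025],14.7,4)
o=bot.get_obs();print(o['ft_force'],o['ft_torque'],o['grip_width'],R.from_quat(o['tool_rot']).as_matrix().round(3)[:,2])
```

```text
p [ 0.5708 -0.056   0.2011] yaw 14.67 d [-0.0304 -0.0076  0.0012]
[[-0.0078, -0.0001, -0.0003, np.float64(-0.01)], [-0.0078, -0.0001, -0.0003, np.float64(-0.01)], [-0.0078, -0.0001, -0.0003, np.float64(-0.01)], [-0.0078, -0.0001, -0.0003, np.float64(-0.01)]]
[ -0.71741153  -2.52542688 -10.97287239] [-0.58271511  0.61840417  0.01410811] 0.020654507466955754 [-0.022  0.003 -1.   ]
```

Emit:
send_rows([
  [[0.003,0,0,0],[0.003,0,0,0],[0.003,0,0,0],[0.002,0,0,0],[0.001,0,0,0],[0,0,0,0],[0,0,0,0],[0,0,0,0]],
])

```text
clock: 10.15
eef_pos: [0.5841, -0.0525, 0.2005]
tool_rot: [0.992, 0.128, -0.01, -0.003]
ft_force: [-0.6, -1.6, -10.7]
grip_width: 0.0207
```

Run:
```python
from h import *
plan([.5404,-.0637,.2025],14.7,4)
o=bot.get_obs();print(o['ft_force'],o['ft_torque'],o['grip_width'],R.from_quat(o['tool_rot']).as_matrix().round(3)[:,2])
c=snap('scene','s8.png'); x=c['image'][130:280,90:240,::-1]; cv2.imwrite('pics/c8.png',cv2.resize(x,None,fx=4,fy=4))
c=snap('wrist','w8.png')
```

```text
p [ 0.5841 -0.0525  0.2005] yaw 14.69 d [-0.0436 -0.0112  0.002 ]
[[-0.0113, -0.0001, -0.0005, np.float64(-0.0)], [-0.0113, -0.0001, -0.0005, np.float64(-0.0)], [-0.0113, -0.0001, -0.0005, np.float64(-0.0)], [-0.0113, -0.0001, -0.0005, np.float64(-0.0)]]
[ -0.64453697  -1.62706035 -10.69759154] [-0.55073401  0.45041666 -0.00792472] 0.020665089188425013 [-0.022  0.004 -1.   ]
```

View pics/c8.png

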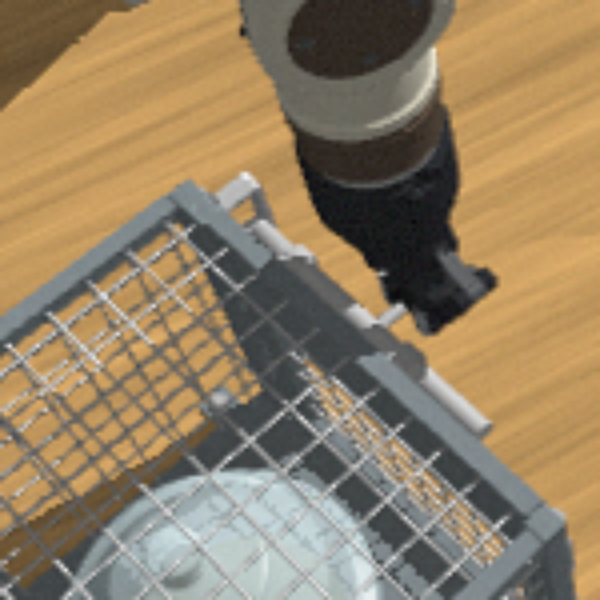

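View pics/w8.png

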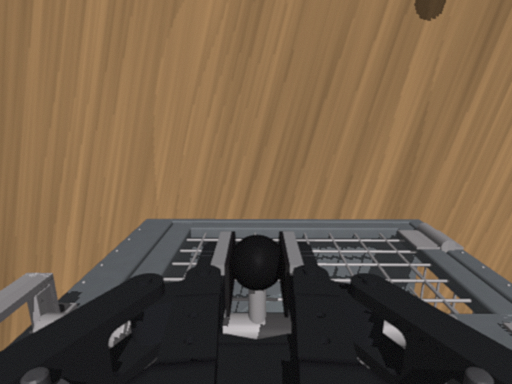

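The bolt end stands clear of the keeper, with a gap between keeper and bolt tip near (258,220) in the crop. Now I swing the gate along its arc, turning with it.

Emit:
send_rows([
  [[0.0005,-0.002,0,0.7],[0.001,-0.003,0,1.1],[0.001,-0.004,0,1.4],[0.0013,-0.004,0,1.5],[0.0013,-0.004,0,1.5],[0.0013,-0.004,0,1.5],[0.0013,-0.004,0,1.5],[0.0013,-0.004,0,1.5]],
])

```text
clock: 11.05
eef_pos: [0.5882, -0.022, 0.2005]
tool_rot: [1.0, 0.028, -0.011, -0.001]
ft_force: [-0.1, -3.0, -11.1]
grip_width: 0.0206
```

```bash
cat >> h.py <<'E'
def st():
    o=bot.get_obs(); H=np.array([.749,-.060]); r=np.array(o['eef_pos'])[:2]-H
    print('R',np.linalg.norm(r),'gate',np.arctan2(.050,.158)+np.radians(180+14.7)-(np.arctan2(r[1],r[0])%(2*np.pi))-2*np.arctan2(.050,.158)+0, 'ang',np.degrees(np.arctan2(r[1],r[0])),'yaw',yaw(o['tool_rot']))
    print(o['eef_pos'].round(4),o['ft_force'].round(1),o['ft_torque'].round(2),o['grip_width'].round(4),R.from_quat(o['tool_rot']).as_matrix().round(3)[:,2],o['clock'])
E
python3 - <<'E'
from h import *
st()
c=snap('top','t9.png')
E
```

```text
R 0.1652444073746633 gate 0.1820346100482776 ang 166.70991306712327 yaw 3.246500568690971Traceback (most recent call last):
  File "<stdin>", line 2, in <module>
  File "h.py", line 32, in st
    print(o['eef_pos'].round(4),o['ft_force'].round(1),o['ft_torque'].round(2),o['grip_width'].round(4),R.from_quat(o['tool_rot']).as_matrix().round(3)[:,2],o['clock'])
                                                                               ^^^^^^^^^^^^^^^^^^^^^
AttributeError: 'float' object has no attribute 'round'
```

Emit:
send_rows([
  [[0.0013,-0.004,0,1.5],[0.0013,-0.005,0,1.6],[0.0013,-0.005,0,1.6],[0.0013,-0.005,0,1.6],[0.0013,-0.005,0,1.6],[0.0013,-0.005,0,1.6],[0.0013,-0.005,0,1.6],[0.0013,-0.004,0,1.5]],
])

```text
clock: 11.85
eef_pos: [0.6011, 0.0139, 0.2003]
tool_rot: [0.996, -0.09, -0.01, 0.004]
ft_force: [-0.9, -4.9, -10.6]
grip_width: 0.0205
```

```bash
sed -i "s/o\['grip_width'\].round(4)/o['grip_width']/" h.py
python3 - <<'E'
from h import *
st()
c=snap('top','t9.png')
E
```

```text
R 0.16536055917488468 gate 0.413219336773056 ang 153.46400393790816 yaw -10.298507079723468
[0.6011 0.0139 0.2003] [ -0.9  -4.9 -10.6] [-0.86  0.53  0.31] 0.02049845950400958 [-0.02  -0.007 -1.   ] 11.85
```

View pics/t9.png

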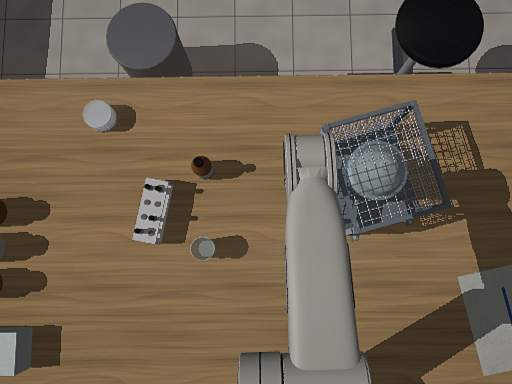

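Emit:
send_rows([
  [[0,0,0,0],[0,0,0,0],[0,0,0,0],[0,0,0,0],[0,0,0,0],[0,0,0,0],[0,0,0,0],[0,0,0,0]],
])

```text
clock: 12.7
eef_pos: [0.6008, 0.0134, 0.2002]
tool_rot: [0.996, -0.089, -0.01, 0.005]
ft_force: [-0.2, -4.9, -10.5]
grip_width: 0.0205
```

Run:
```python
from h import *
st()
c=snap('wrist','w10.png');c=snap('scene','s10.png'); st()
```

```text
R 0.16540636886703522 gate 0.40960247227085855 ang 153.67123500895477 yaw -10.260345426264575
[0.6008 0.0134 0.2002] [ -0.2  -4.9 -10.5] [-0.8   0.45  0.35] 0.020492765055977892 [-0.021 -0.008 -1.   ] 12.7
R 0.16542141435863641 gate 0.40969919905240426 ang 153.6656929726063 yaw -10.259009121440512
[0.6007 0.0134 0.2002] [ -0.4  -3.6 -11.3] [-0.78  0.43  0.32] 0.02086579889313122 [-0.021 -0.008 -1.   ] 12.8
```

View pics/w10.png

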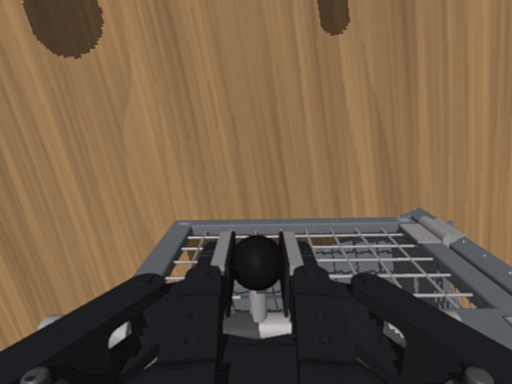

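View pics/s10.png

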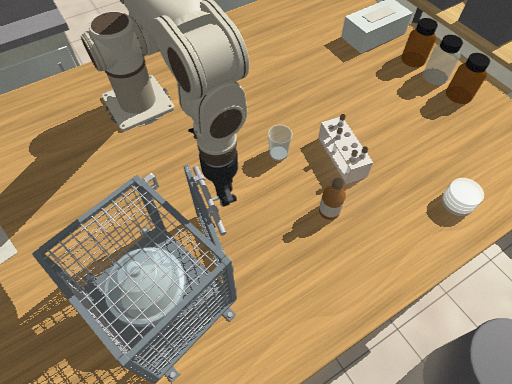

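The scene view shows the gate ajar, with its free edge near (188,170), well away from the keeper at (150,180). The knob is still between the pads at (257,262) in the wrist view, and the desiccator, bottle, beaker and rack have not moved. The pose is steady, so I'm handing it in.

```bash
python3 -c "
from workcell import order; print(order.job_done())"
```

```text
the job is handed in; nothing more can be done
None
```

The gate is ajar at about 0.41 rad, roughly 100 mm at the stile, and the gripper is still holding it by the bolt's knob. The job was handed in at about 12.8 s; no verdict was reported.

I gripped the knob from above, lifted it about 7 mm over the lip and drew the bolt about 45 mm clear of the keeper. Then I swung the gate open along its hinge arc.

Last checks:
- **Gate angle:** the knob's position around the hinge gave 0.41 rad and the tool's yaw gave about 0.43 rad. The pose held steady over the last 0.9 s.
- **Grip:** closed on the knob at 20.5 mm, with the gate pulling back at about 4–5 N.
- **Glassware and rack:** the bottle, beaker, tube rack and desiccator all stand where they were in the pictures.

Three readings did not match expectations:
- **Grip width:** it read about 21 mm on the 24 mm ball, though the knob sat centred between the pads in the pictures.
- **Downward load:** it read about 10 N where about 3 N of bolt weight was expected. I put this down to the fixed grip resisting the barrel's tilt; the tool itself tilted about 1°.
- **Sideways drift:** the tool drifted about 3 mm towards the keeper during the lift, within the bolt's 4 mm of play. The wrist force stayed near or below 11 N in the readings. The contact force between bolt and keeper could not be measured directly.

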